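Rebuild a gearmotor's output shaft: spacer, square-holed washer, retainer

ROBOT

A 7-joint arm with a two-finger parallel gripper is mounted at the origin on the work surface. World frame = base frame: x ahead of the robot, y to its left, z up, the work surface at z = 0. Lengths are in m, angles in degrees, forces in N, time in s.
With the tool pointing down it reaches from about 0.425 to 0.875 m from the base axis. Payload 4.7 kg.
Tool frame: the origin (TCP) lies at the very end of the fingers, on their centre line; the grasp point (between the pads) lies 19 mm behind it; z points along the fingers, y is the direction in which the jaws open and shut (so a half turn about z gives the same grasp; the last joint's range is limited). The gripper opens to 85 mm and grips with 20 to 120 N. Pads are 22 mm wide; open, the fingers measure 114 mm over their backs; the gripper's body (76 mm by 85 mm) begins 54 mm behind the grasp point. The pads swing forward as they close: fully open they stand 13 mm farther back than shut.
Start: joints at [-75.911, 18.392, -4.016, 83.108, 1.295, 78.541, -3.26], TCP at [0.149, 0.633, 0.231] pointing down, gripper open.
Joint ranges: [-163.93, 163.93], [-17.29, 119.83], [-79.2, 71.16], [3.27, 140.29], [-89.18, 269.18], [5.43, 117.66], [-154.24, 154.24]. Speed limits (degrees/s): [147.25, 147.25, 180, 180, 180, 180, 180].

INTERFACE

Orientations are given as [roll, pitch, yaw] about the fixed x, y, z axes, in that order (R = Rz(yaw) Ry(pitch) Rx(roll)).
In Python, from workcell import status, optics, ticket gives the robot as it stands.
- The arm moves only by the tool apply_moves, never from a script. Its arguments are lists of equal length, an entry for each row: "claw": the gripper command: -1 is fully open, 1 is shut, values between are in proportion; "travel": the shift along the tool's x, y, z in m, a list of three; "turn": the turn about the tool's z in rad. A call has 1 to 20 rows; each row shifts and turns the pose as measured when the row begins, along the tool's axes as they then stand; what a row does not reach is not made up. A row lasts 1/12 s, in which the tool goes at most 41.7 mm and 7.16 degrees, less where a joint would pass 70% of its speed; a pose out of reach is approached as far as the arm can. A call is refused whole if a number of a shift passes 0.0417 or a number of a turn 0.125, either way. A call with a gripper value outside its range is refused whole. The fingers move at their own pace and stop on an object; the grip force is fixed at half the most. Time passes only in rows, so rows that do not move let the fingers close. It gives the time, the measured TCP pose, the force and the opening at its end, in the units of the state.
- status.read_state(): the state, without advancing time (a new reading comes with each control period).
- optics.grab_frame(name): name is "scene" or "top" or "wrist"; returns the picture (480x640x3 uint8, red, green, blue); there is no depth.
- optics.camera_info(name): a dict with "fovy" (degrees; the focal length in pixels is half the picture's height over the tangent of half this angle, whatever the lens; pixels are square), "cx", "cy" (the principal point, pixels), "cam_to_world" (4x4, takes a point from camera to world coordinates). Camera axes: x right, y down, z forward; pixel columns grow to the right and rows downward; lengths in m; the calibration is good to about 2 mm. A picture is of the moment at which its call begins: read the wrist's pose just before it. camera_info takes no time and is no camera call; for the wrist camera it gives the pose at the moment of the call.
- ticket.close_job(): hands the job in, once; it reports no verdict.
The state is a dict: "clock": time; "q": joint angles; "dq": joint speeds; "effort": joint torques, N m; "tcp_pos": TCP position; "tcp_rot": TCP orientation; "force": force on the tool from outside, world axes, zero at the start; "moment": the same for the moment, N m; "opening": finger opening in m.
Only numpy, scipy, OpenCV 4.12 (cv2) and the standard library are available. Lean on these libraries where they do the work, as an engineer would, in place of code of your own. Each camera call takes 0.05 s, during which the arm holds its last target. There are 200 camera calls.

TASK

Rebuild the gearmotor's shaft: slide the spacer sleeve down onto the bearing, then the square-holed washer down flat onto the spacer, then the slotted retainer sideways into the groove above the washer until the shaft is at the bottom of its slot, and let go. The shaft's square end stands at an unknown angle, so turn the washer gently until it drops on, and do not press or wrench the gearmotor hard (80 N at the very most). Leave the other things where they are.

Things in the scene. Friction and masses are not known exactly. Their poses are not given: they have to be found in the camera images.
- gearmotor: Upright round gearmotor bolted to the bench: foot plate 104 x 104 x 8 mm, round case 90 mm wide, top 60 mm above the bench; a bearing (44 mm wide) in its middle stands 4 mm proud, face at 64 mm. Origin: centre of the underside, on the shaft's axis; z up. Its shaft stands upright in the bearing (see the points). The contact forces on motor and shaft, added up, must never pass 80 N.
- bearing_face (a point): Centre of the bearing's face, on the shaft's axis, 64 mm above the bench: the spacer's seat. From here the shaft is round, 23 mm in diameter, up to 94 mm above the bench, then square, 16 mm across flats (22.6 over corners), up to 103.5 mm.
- groove (a point): On the shaft's axis in the middle of the groove, 108 mm above the bench. The groove is a round neck 9 mm in diameter, from 103.5 to 112 mm above the bench, between the lower square and the square head.
- shaft_top (a point): Centre of the shaft's top, 122 mm above the bench. The square head (112 to 122 mm) is 16 mm across flats, in line with the lower square; its top 2.5 mm taper to 11 mm. The squares' angle about the vertical is random and is NOT given by this or any pose (axes here are the motor's): find it by feel or sight. The shaft itself does not turn below 3 N m.
- spacer: Plain steel spacer sleeve: tube 37 mm outside, 25 mm bore, 30 mm tall, about 0.13 kg, standing upright. Origin: centre of the underside; z along its axis. Home: on the bearing face, underside 64 mm and top 94 mm above the bench.
- washer: Round thick steel washer: 50 mm outside, 10 mm thick, square hole 17.6 mm across flats (1 mm bevels), about 0.12 kg, lying flat. Origin: centre of the underside; z up; x, y square to the hole's flats. It goes over the squares only within about 5 degrees of their angle (any of four ways round), else it rests on the shaft's top. Home: on the spacer, underside 94 mm above the bench.
- retainer: Dark steel plate 5 mm thick, 40 wide (y), x -46 to +22 mm; slot 11 mm wide, open to +x, mouth flared to 23 mm, bottom at x -4.5. Upright fin to hold: 22 long (x), 10 thick (y), centred at x -34, top 35 mm above the underside. 0.09 kg. Origin: underside, where the shaft's axis is when home. Home: on the washer, underside 104 mm above the bench (3 mm play up to the head); any side will do.
- spare_bearing: Bystander: loose ball bearing, 42 mm outside, 12 mm thick, with a round hole. Leave it.
- hex_nut: Bystander: hexagon nut, 24 mm across corners, 10 mm thick. Leave it.
- screwdriver: Bystander: screwdriver with a red handle, lying near the robot. Leave it.
- motor_cap: Bystander: round black shell, 76 mm in diameter, 28 mm tall, open at the top. Leave it.
- screw_jar: Bystander: clear jar with a green lid, 56 mm in diameter, 65 mm tall. Leave it.
Things that resemble listed ones, but are neither listed nor needed, are in the scene too. What is shaped like the washer but blue is not meant.

How it is judged (in metres and radians):
On the way, in this order (a step that is already met when the one before it is completed fails the run):
1. the spacer stands on the bearing, around the shaft, with nothing else stacked (horizontal distance between spacer and shaft_top below 0.004 m and z of spacer in the frame of gearmotor between 0.062 and 0.0665 m and angle between spacer's own z axis and vertical below 0.1 rad and horizontal distance between washer and shaft_top above 0.04 m), for 0.2 s.
2. the square-holed washer lies flat on the spacer, over the lower square (horizontal distance between each of spacer, washer and shaft_top below 0.004 m and z of spacer in the frame of gearmotor between 0.062 and 0.0665 m and angle between each of spacer, washer's own z axis and vertical below 0.1 rad and z of washer in the frame of gearmotor between 0.0915 and 0.0965 m), for 0.2 s.
At the end, for the whole second after the job is handed in: On the shaft within 4 mm of its axis, upright, at rest and released: spacer on the bearing (underside 62 to 66.5 mm above the bench), washer flat on it (91.5 to 96.5 mm), retainer in the groove over the washer (101 to 109 mm, tilt under 8 degrees), shaft at its slot's bottom (all of step 2 and horizontal distance between retainer and shaft_top below 0.004 m and z of retainer in the frame of gearmotor between 0.101 and 0.109 m and angle between retainer's own z axis and vertical below 0.15 rad and linear speed of each of spacer, washer, retainer below 0.02 m/s); the robot touches nothing.
It fails at once if the gearmotor or its shaft is loaded with more than 80 N (contact forces added up) (contact force between gearmotor and anything else above 80 N).
It fails at once if a bystander is moved by more than 30 mm (distance of any of spare_bearing, hex_nut, screwdriver, motor_cap, screw_jar from where it was at the start of the episode above 0.03 m).
It also fails if it takes over 72 s, if anything falls off the work surface, if the arm or the gripper's body presses on something with over 40 N, if the wrist force passes 120 N, or if a joint passes its speed limit or range.

## Working session

There is one attempt and no reset: what is moved stays moved. The work goes in short steps, Python scripts to look and compute and a tool call to move; the robot and the scene stay as the last step left them, time stands still between calls to the robot, and variables do not carry over. Pictures are saved under pics/ and viewed, about 8 in all and at most 12, crops included, and the job is handed in when it is done.

Besides the shell and the picture viewer there is one more tool, called after "Request:" as name([rows], argument=value, ...), one row to a line, values as JSON. apply_moves: Moves the arm, as the interface text tells. Its arguments: {"type":"object","properties":{"claw":{"type":"array"},"travel":{"type":"array"},"turn":{"type":"array"}},"required":["claw","travel","turn"]}

```bash
mkdir -p pics && ls && cat > h.py <<'E'
import numpy as np, cv2
from workcell import status, optics, ticket
def snap(n,f):
    im=optics.grab_frame(n); cv2.imwrite(f'pics/{f}.png',im[:,:,::-1]); return im
def cal(n):
    c=optics.camera_info(n); T=np.array(c['cam_to_world']); f=240/np.tan(np.radians(c['fovy'])/2); return c['cx'],c['cy'],f,T
def ray(C,u,v,z):
    cx,cy,f,T=C; d=T[:3,:3]@np.array([(u-cx)/f,(v-cy)/f,1]); o=T[:3,3]; return o+d*(z-o[2])/d[2]
def proj(C,p):
    cx,cy,f,T=C; q=T[:3,:3].T@(np.array(p)-T[:3,3]); return cx+f*q[0]/q[2],cy+f*q[1]/q[2]
E
python3 - <<'E'
from h import *
for n in("top","scene"):
    im=snap(n,n+'0'); C=cal(n); print(n,C[0],C[1],C[2],C[3].round(3).tolist())
print({k:np.round(v,3).tolist() for k,v in status.read_state().items()})
print(optics.camera_info("top").keys())
E
```

```text
pics
top 326.941554227475 240.08742053970346 441.9011319208554 [[-0.006, -0.983, 0.182, 0.41], [-1.0, 0.009, 0.014, -0.039], [-0.015, -0.182, -0.983, 1.066], [0.0, 0.0, 0.0, 1.0]]
scene 328.8251940570987 242.73127789419655 522.6254393844551 [[0.4, 0.589, -0.702, 1.178], [0.916, -0.269, 0.296, -0.295], [-0.015, -0.762, -0.648, 0.639], [0.0, 0.0, 0.0, 1.0]]
{'clock': 0.1, 'q': [-75.911, 18.436, -4.015, 83.166, 1.293, 78.541, -3.259], 'dq': [0.053, -0.156, 0.046, -0.087, -0.099, -0.013, -0.075], 'effort': [0.0, -49.488, -0.384, -31.521, 0.013, 0.007, 0.0], 'tcp_pos': [0.149, 0.632, 0.23], 'tcp_rot': [-179.902, 0.004, 166.721], 'force': [-0.339, -0.264, 0.45], 'moment': [-0.003, 0.05, -0.022], 'opening': 0.085}
dict_keys(['fovy', 'cx', 'cy', 'cam_to_world'])
```

View pics/top0.png

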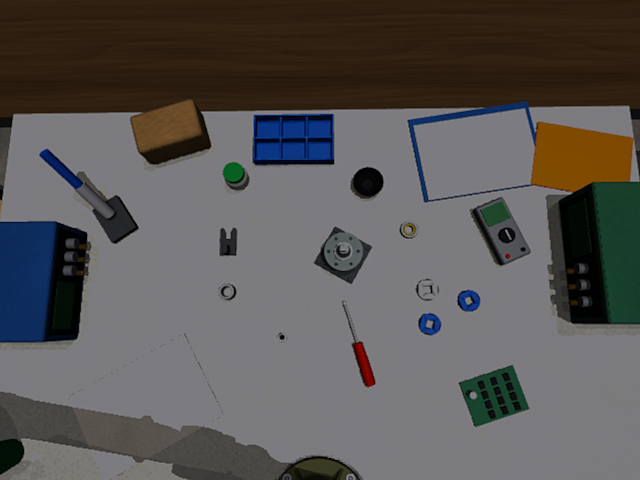

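View pics/scene0.png

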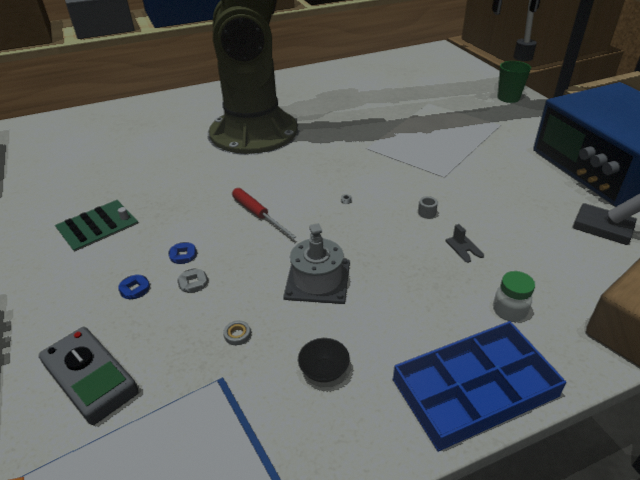

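The top view shows the motor at (343,250), with the shaft top near (344,250). For each part, the candidates and my choice are:
- **Spacer:** ring (228,292), the only tall plain tube. It could be confused with the hex nut (282,337) or the spare bearing (409,230), which has a brass ring.
- **Washer:** grey with a square hole (428,290). The blue ones at (430,324) and (469,300) are decoys.
- **Retainer:** dark fork (228,242), fin towards the robot and slot open to +x.

```bash
python3 - <<'E'
from h import *
C=cal('top')
for n,u,v,z in [('spacer',228,292,.03),('washer',428,290,.01),('ret',228,240,.005),('shaft',344,249,.122),('nut',282,337,.01),('jar',234,173,.065),('cap',367,182,.028)]:
    print(n,ray(C,u,v,z).round(3))
W=cal('wrist'); s=status.read_state()
from scipy.spatial.transform import Rotation as R
T=np.eye(4);T[:3,:3]=R.from_euler('xyz',s['tcp_rot'],degrees=True).as_matrix();T[:3,3]=s['tcp_pos']
print((np.linalg.inv(T)@W[3]).round(3),W[:3])
im=cv2.imread('pics/top0.png'); 
S=lambda x,y:cv2.resize(im[y-35:y+35,x-35:x+35],(390,390),interpolation=cv2.INTER_CUBIC)
a=np.hstack([S(228,265),S(430,300)]); cv2.imwrite('pics/crop.png',np.clip(a*1.5,0,255).astype(np.uint8))
E
```

```text
spacer [0.48  0.208 0.03 ]
washer [ 0.483 -0.263  0.01 ]
ret [0.609 0.219 0.005]
shaft [ 0.565 -0.062  0.122]
nut [0.376 0.083 0.01 ]
jar [0.759 0.195 0.065]
cap [ 0.745 -0.123  0.028]
[[ 0.001 -0.944 -0.329  0.084]
 [ 1.     0.001  0.001  0.001]
 [-0.001 -0.329  0.944 -0.143]
 [ 0.     0.     0.     1.   ]] (321.6339337746189, 240.01204302926436, np.float64(394.33378306332236))
```

View pics/crop.png

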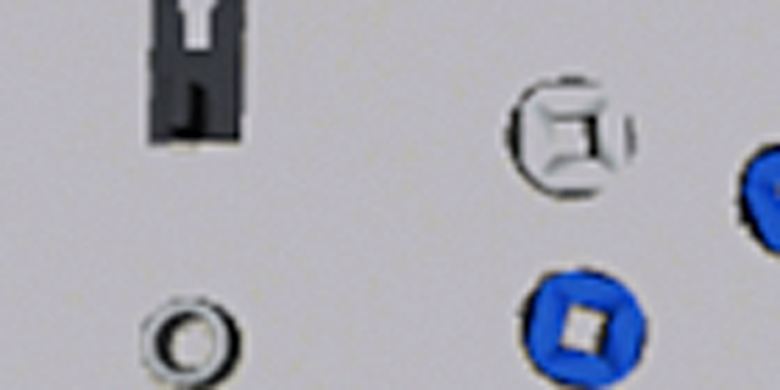

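The crop confirms the choices: dark fork, plain tube and grey square-holed washer; the blue washers are decoys. Next I'll move over the spacer with the retainer in view.

Request:
apply_moves([
  [-0.03,-0.024,0],
  [-0.03,-0.024,0],
  [-0.03,-0.024,0],
  [-0.03,-0.024,0],
  [-0.03,-0.024,0],
  [-0.03,-0.024,0],
  [-0.03,-0.024,0],
  [-0.03,-0.024,0],
  [-0.03,-0.024,0],
  [-0.03,-0.024,0],
  [-0.03,-0.024,0.01],
  [-0.03,-0.024,0.02],
  [-0.03,-0.024,0.02],
  [-0.03,-0.024,0.02],
  [0,0,0],
  [0,0,0],
  [0,0,0],
], claw=[-1,-1,-1,-1,-1,-1,-1,-1,-1,-1,-1,-1,-1,-1,-1,-1,-1], turn=[0,0,0,0,0,0,0,0,0,0,0,0,0,-0.116,-0.116,0,0])

```text
clock: 1.52
tcp_pos: [0.4834, 0.1952, 0.1544]
tcp_rot: [-179.5, -0.5, -179.9]
force: [0.3, 0.1, 0.4]
opening: 0.0855
```

```bash
python3 - <<'E'
from h import *
s=status.read_state(); C=cal('wrist'); im=snap('wrist','w1')
print(s['clock'],np.round(s['tcp_pos'],4),np.round(s['tcp_rot'],2),np.round(s['q'],1),np.round(s['force'],2))
for n,p in [('spacer',(.48,.208,.03)),('ret',(.609,.219,.005))]: print(n,proj(C,p))
E
```

```text
1.5167 [0.4834 0.1952 0.1544] [-179.52   -0.5  -179.93] [-42.6   6.2  18.7 107.2  -1.9  67.6  66.8] [0.33 0.05 0.38]
spacer (np.float64(339.3592287739622), np.float64(224.61559920093515))
ret (np.float64(348.40302980262436), np.float64(358.29935505298454))
```

View pics/w1.png

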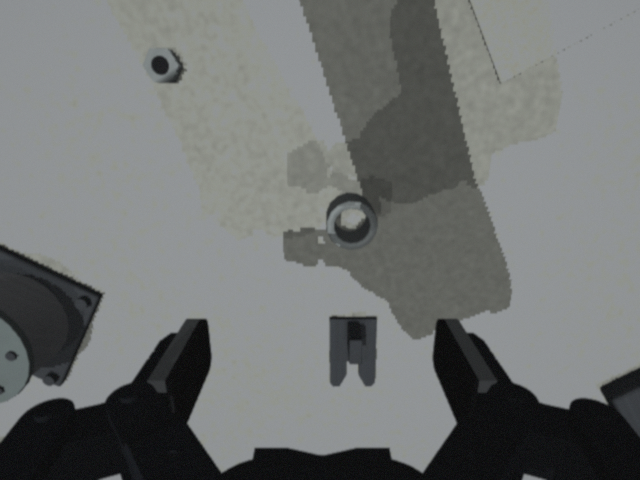

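The picture shows the spacer's ring at about (352,220), the retainer's fork at (353,350) with its mouth pointing down the image (+x), the nut at (162,65) and the motor at left. Measuring both.

```bash
python3 - <<'E'
from h import *
im=cv2.imread('pics/w1.png'); g=cv2.cvtColor(im,cv2.COLOR_BGR2GRAY); C=cal('wrist')
sub=cv2.resize(g[180:262,310:395],None,fx=4,fy=4,interpolation=cv2.INTER_CUBIC)
for r in cv2.HoughCircles(cv2.GaussianBlur(sub,(0,0),2),cv2.HOUGH_GRADIENT,1,40,param1=80,param2=25,minRadius=50,maxRadius=125)[0][:4]:
    u,v=310+r[0]/4-.4,180+r[1]/4-.4; print('circ',u,v,r[2]/4,'top',ray(C,u,v,.03).round(4),'bot',ray(C,u,v,0).round(4), 'rmm',r[2]/4*.26/394)
roi=g[300:395,315:390]; m=(roi<95).astype(np.uint8)
c=max(cv2.findContours(m,0,1)[0],key=cv2.contourArea)+[315,300]; r=cv2.minAreaRect(c); print(r)
b=cv2.boxPoints(r); print([ray(C,*p,.005).round(4).tolist() for p in b])
cv2.imwrite('pics/c2.png',np.hstack([cv2.resize(im[180:262,310:395],(400,386)),cv2.resize(im[300:395,315:390],(305,386))]))
E
```

```text
Traceback (most recent call last):
TypeError: 'NoneType' object is not subscriptable
```

```bash
python3 - <<'E'
from h import *
im=cv2.imread('pics/w1.png'); g=cv2.cvtColor(im,cv2.COLOR_BGR2GRAY); C=cal('wrist')
cv2.imwrite('pics/c2.png',np.hstack([cv2.resize(im[180:262,310:395],(400,386)),cv2.resize(im[300:395,315:390],(305,386))]))
roi=g[300:395,315:390]; m=(roi<95).astype(np.uint8)
c=max(cv2.findContours(m,0,1)[0],key=cv2.contourArea)+[315,300]; r=cv2.minAreaRect(c); print(r)
b=cv2.boxPoints(r); print([ray(C,*p,.005).round(4).tolist() for p in b])
sub=cv2.resize(g[180:262,310:395],None,fx=4,fy=4,interpolation=cv2.INTER_CUBIC)
h=cv2.HoughCircles(cv2.GaussianBlur(sub,(0,0),2),cv2.HOUGH_GRADIENT_ALT,1.5,20,param1=60,param2=.4,minRadius=50,maxRadius=125)
for r in ([] if h is None else h[0][:5]):
    u,v=310+r[0]/4-.4,180+r[1]/4-.4; print('circ',u,v,r[2]/4,'top',ray(C,u,v,.03).round(4),'bot',ray(C,u,v,0).round(4), 'rmm',r[2]/4*.27/394)
E
```

```text
((353.0, 350.5), (69.0, 46.0), 90.0)
[[0.5674, 0.2035, 0.005], [0.567, 0.2422, 0.005], [0.6369, 0.2455, 0.005], [0.6373, 0.2043, 0.005]]
```

View pics/c2.png

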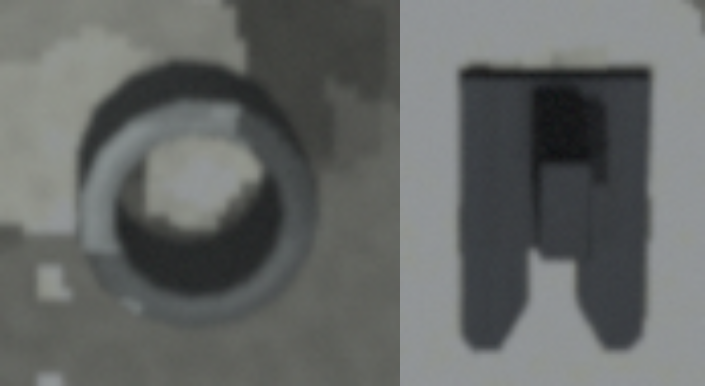

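```bash
python3 - <<'E'
from h import *
C=cal('wrist'); P=lambda n,u,v,z:print(n,ray(C,u,v,z).round(4))
P('spacer',352.5,225,.03)
for s in (-24.9,24.9): P('edge',352.5+s,225,.03)
P('rear L',329.8,319,.005);P('rear R',376.5,319,.005);P('tip L',330.5,386,.005);P('tip R',375.3,386,.005)
P('fin rear L',349.4,300+163/4.063,.035);P('fin rear R',361.7,300+163/4.063,.035);P('fin fr L',349.4,300+258/4.063,.035);P('fin fr R',361.7,300+258/4.063,.035)
s=status.read_state();print(s['tcp_pos'])
E
```

```text
spacer [0.4801 0.2182 0.03  ]
edge [0.4802 0.2006 0.03  ]
edge [0.48   0.2359 0.03  ]
rear L [0.5702 0.2034 0.005 ]
rear R [0.5699 0.2427 0.005 ]
tip L [0.6384 0.2048 0.005 ]
tip R [0.638 0.245 0.005]
fin rear L [0.5712 0.2182 0.035 ]
fin rear R [0.5711 0.2276 0.035 ]
fin fr L [0.5925 0.2187 0.035 ]
fin fr R [0.5924 0.2284 0.035 ]
[0.48318368 0.19605129 0.15469005]
```

Request:
apply_moves([
  [0.003,0.022,0],
  [0,0,0.035],
  [0,0,0.035],
  [0,0,0.035],
  [0,0,0.025],
  [0,0,0.015],
  [0,0,0],
  [0,0,0],
], claw=[-1,-1,-1,-1,-1,-1,-1,-1], turn=[0,0,0,0,0,0,0,0])

```text
clock: 2.23
tcp_pos: [0.4777, 0.2347, 0.0107]
tcp_rot: [179.7, 0.1, -179.8]
force: [0.2, 0.4, 0.2]
opening: 0.0853
```

Request:
apply_moves([
  [-0.001,-0.006,0.002],
  [-0.001,-0.006,0.002],
  [0,-0.003,0.002],
  [0,0,0],
  [0,0,0],
], claw=[-1,-1,-1,-1,-1], turn=[0,0,0,0,0])

```text
clock: 2.65
tcp_pos: [0.4828, 0.2221, 0.0098]
tcp_rot: [179.4, 0.5, -179.8]
force: [0.8, 0.4, -0.3]
opening: 0.0851
```

Request:
apply_moves([
  [0.002,-0.002,0.002],
  [0.001,-0.002,0.002],
  [0,0,0.002],
  [0,0,0],
  [0,0,0],
], claw=[-1,-1,-1,-1,-1], turn=[0,0,0,0,0])

```text
clock: 3.07
tcp_pos: [0.4808, 0.2178, 0.0047]
tcp_rot: [179.3, 0.6, -179.9]
force: [0.5, -0.7, 0.8]
opening: 0.0856
```

Request:
apply_moves([
  [0,0,0],
  [0,0,0],
  [0,0,0],
  [0,0,0],
  [0,0,0],
  [0,0,0],
  [0,0,0],
  [0,0,0],
  [0,0,0],
  [0,0,0],
], claw=[1,1,1,1,1,1,1,1,1,1], turn=[0,0,0,0,0,0,0,0,0,0])

```text
clock: 3.9
tcp_pos: [0.481, 0.2181, 0.0048]
tcp_rot: [179.3, 0.6, -179.8]
force: [-0.0, -0.3, 1.2]
opening: 0.0343
```

Request:
apply_moves([
  [0,0,-0.01],
  [0,0,-0.025],
  [0,0,-0.03],
  [0,0,-0.03],
  [-0.006,-0.014,-0.02],
  [-0.012,-0.028,-0.01],
  [-0.012,-0.028,-0.01],
  [-0.012,-0.028,-0.01],
  [-0.012,-0.028,-0.01],
  [-0.012,-0.028,-0.01],
  [-0.012,-0.028,-0.01],
  [-0.012,-0.028,-0.01],
  [-0.012,-0.025,-0.01],
  [-0.006,-0.015,0],
  [-0.004,-0.01,0],
  [0,0,0],
  [0,0,0],
  [0,0,0],
], claw=[1,1,1,1,1,1,1,1,1,1,1,1,1,1,1,1,1,1], turn=[0,0,0,0,0,0,0,0,0,0,0,0,0,0,0,0,0,0])

```text
clock: 5.4
tcp_pos: [0.591, -0.0546, 0.2134]
tcp_rot: [179.3, 0.4, -179.5]
force: [-0.9, 0.1, -2.4]
opening: 0.0347
```

```bash
cat >> h.py <<'E'
def st():
    s=status.read_state(); print(round(s['clock'],2),np.round(s['tcp_pos'],4),np.round(s['tcp_rot'],2),'q',np.round(s['q'],0),'F',np.round(s['force'],1),round(s['opening'],4)); return s
E
python3 - <<'E'
from h import *
s=st(); C=cal('wrist'); im=snap('wrist','w2'); np.save('w2.npy',np.array(C[3]))
print(proj(C,(.565,-.062,.122)))
E
```

```text
5.4 [ 0.591  -0.0546  0.2134] [ 179.32    0.44 -179.5 ] q [-23.  13.  31.  94.  -7.  75.  99.] F [-0.9  0.1 -2.4] 0.0347
(np.float64(306.096036582589), np.float64(202.01214479556586))
```

View pics/w2.png

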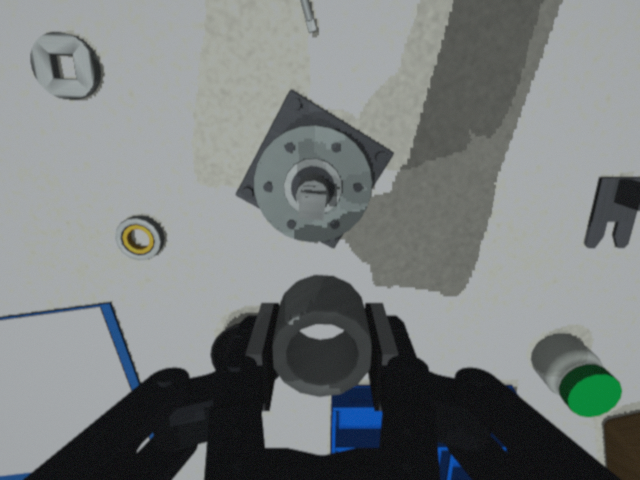

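```bash
python3 - <<'E'
from h import *
im=cv2.imread('pics/w2.png')
a=cv2.resize(im[165:225,283:343],(540,540),interpolation=cv2.INTER_CUBIC); b=cv2.resize(im[20:110,20:115],(254,240),interpolation=cv2.INTER_CUBIC)
o=np.zeros((540,794,3),np.uint8); o[:,:540]=np.clip(a*1.4,0,255); o[:240,540:]=b; cv2.imwrite('pics/c3.png',o)
E
```

```text
(no output)
```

View pics/c3.png

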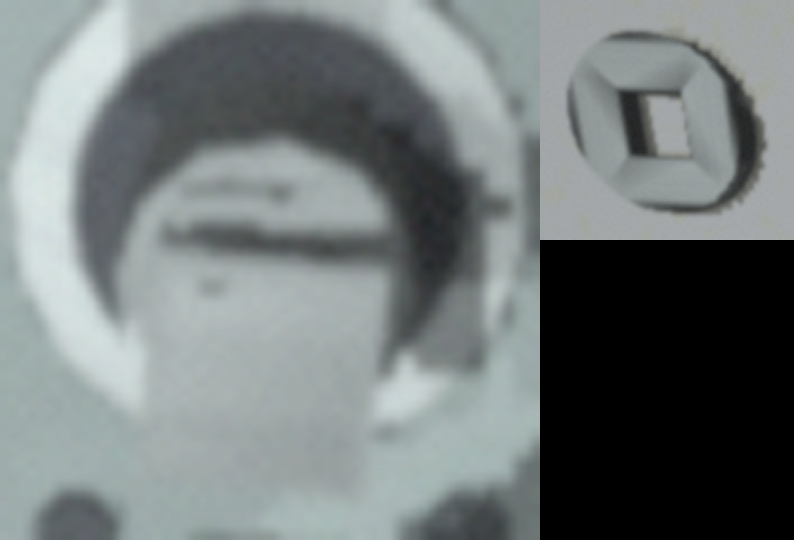

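The crop shows the square head nearly in line with the image axes: its edge runs from (160,235) to (395,248), about 3° off. The white bearing ring is around it. The washer's hole is also nearly axis-aligned. Next: fit the case rim and bearing ring, and the washer.

```bash
python3 - <<'E'
from h import *
im=cv2.imread('pics/w2.png'); c=cal('wrist'); C=(c[0],c[1],c[2],np.load('w2.npy'))
hsv=cv2.cvtColor(im,cv2.COLOR_BGR2HSV)
for p in [(265,170),(340,220),(291,185),(400,100),(66,35),(85,80)]: print(p,im[p[1],p[0]],hsv[p[1],p[0]])
def fit(pts,z,r):
    P=np.array([ray(C,*p,z)[:2] for p in pts]); A=np.c_[2*P,np.ones(len(P))]; k=np.ones(len(P),bool)
    for _ in range(6):
        x=np.linalg.lstsq(A[k],(P[k]**2).sum(1),rcond=None)[0]; d=np.hypot(*(P-x[:2]).T); R=np.sqrt(x[2]+x[0]**2+x[1]**2); k=abs(d-R)<max(.0007,np.median(abs(d-R))*1.5)
    print('circle',x[:2].round(4),R.round(4),'exp',r,k.sum(),len(k))
m=((hsv[...,0]>60)&(hsv[...,0]<105)&(hsv[...,1]>12)).astype(np.uint8); m[:, :230]=0;m[:,400:]=0;m[:90]=0;m[260:]=0
m=cv2.morphologyEx(m,cv2.MORPH_OPEN,np.ones((3,3)))
k=max(cv2.findContours(m,0,1)[0],key=cv2.contourArea); h=cv2.convexHull(k)[:,0]; print(cv2.boundingRect(k)); fit(cv2.findContours(cv2.drawContours(np.zeros_like(m),[h],-1,1,-1),0,1)[0][0][:,0],.06,.045)
g=im.mean(2); b=(g>np.percentile(g[165:225,283:343],50)); 
# bearing ring: brightest edge outward scan
ctr=np.array(proj(C,(.565,-.062,.064))); print('ctr guess',ctr)
cv2.imwrite('m.png',m*255)
E
```

```text
(265, 170) [127 129 118] [ 85  22 129]
(340, 220) [83 82 77] [95 18 83]
(291, 185) [111 110 104] [ 94  16 111]
(400, 100) [147 156 152] [ 43  15 156]
(66, 35) [118 118 112] [ 90  13 118]
(85, 80) [149 147 140] [ 97  15 149]
(253, 124, 120, 119)
circle [ 0.5676 -0.0588] 0.0451 exp 0.045 287 335
ctr guess [307.99998941 182.91313655]
```

Request:
apply_moves([
  [0.006,-0.001,0.01],
  [0.006,-0.001,0.015],
  [0.005,-0.001,0.015],
  [0.003,0,0.01],
  [0,0,0.005],
  [0,0,0],
  [0,0,0],
], claw=[1,1,1,1,1,1,1], turn=[0,0,0,0,0,0,0])

```text
clock: 6.03
tcp_pos: [0.5691, -0.0444, 0.1551]
tcp_rot: [179.0, 0.3, -178.5]
force: [0.2, -0.2, -0.3]
opening: 0.0345
```

```bash
python3 - <<'E'
from h import *
s=st()
E
```

```text
6.03 [ 0.5691 -0.0444  0.1551] [ 178.97    0.31 -178.52] q [-24.  12.  30. 101.  -8.  68. 100.] F [ 0.2 -0.2 -0.3] 0.0345
```

Request:
apply_moves([
  [0,-0.005,0],
  [0,-0.005,0],
  [0,-0.003,0],
  [0,0,0],
  [0,0,0],
  [0,0,0],
], claw=[1,1,1,1,1,1], turn=[0,0.01,0.01,0,0,0])

```text
clock: 6.53
tcp_pos: [0.5722, -0.0592, 0.1579]
tcp_rot: [179.0, 0.6, -179.8]
force: [0.5, 0.7, -1.0]
opening: 0.0345
```

Request:
apply_moves([
  [0.002,0,0.003],
  [0.002,-0.001,0.006],
  [0,-0.001,0.006],
  [0,-0.001,0.005],
  [0,0,0.003],
  [0,0,0],
  [0,0,0],
], claw=[1,1,1,1,1,1,1], turn=[0,0,0,0,0,0,0])

```text
clock: 7.12
tcp_pos: [0.5673, -0.0618, 0.1315]
tcp_rot: [179.0, 0.5, -179.8]
force: [0.4, 0.0, -0.6]
opening: 0.0347
```

Request:
apply_moves([
  [-0.001,0.002,0],
  [0,0.001,0],
  [0,0,0],
  [0,0,0],
  [0,0,0],
], claw=[1,1,1,1,1], turn=[0,0,0,0,0])

```text
clock: 7.53
tcp_pos: [0.569, -0.058, 0.132]
tcp_rot: [179.0, 0.6, -179.8]
force: [-0.3, 0.5, -1.6]
opening: 0.0345
```

Request:
apply_moves([
  [0,0,0.003],
  [0,0,0.004],
  [0,0,0.004],
  [0,0,0.004],
  [0,0,0.003],
  [0,0,0],
  [0,0,0],
  [0,0,0],
], claw=[1,1,1,1,1,1,1,1], turn=[0,0,0,0,0,0,0,0])

```text
clock: 8.2
tcp_pos: [0.5688, -0.0585, 0.1119]
tcp_rot: [179.0, 0.5, -179.8]
force: [-0.8, -0.4, -1.2]
opening: 0.0345
```

Request:
apply_moves([
  [0,0,0.003],
  [0,0,0.004],
  [0,0,0.004],
  [0,0,0.004],
  [0,0,0.004],
  [0,0,0.003],
  [0,0,0],
  [0,0,0],
  [0,0,0],
], claw=[1,1,1,1,1,1,1,1,1], turn=[0,0,0,0,0,0,0,0,0])

```text
clock: 8.95
tcp_pos: [0.5688, -0.0587, 0.0873]
tcp_rot: [179.1, 0.5, -179.8]
force: [-0.3, -0.5, -1.4]
opening: 0.0347
```

Around the round shaft now, no contact. Down to the bearing gently.

Request:
apply_moves([
  [0,0,0.003],
  [0,0,0.004],
  [0,0,0.003],
  [0,0,0.002],
  [0,0,0.002],
  [0,0,0.001],
  [0,0,0.001],
  [0,0,0],
  [0,0,0],
], claw=[1,1,1,1,1,1,1,1,1], turn=[0,0,0,0,0,0,0,0,0])

```text
clock: 9.7
tcp_pos: [0.5689, -0.0587, 0.0699]
tcp_rot: [179.1, 0.5, -179.8]
force: [-0.3, -1.8, -0.4]
opening: 0.0343
```

Request:
apply_moves([
  [0,0,0.001],
  [0,0,0],
  [0,0,0],
  [0,0,0],
  [0,0,0],
  [0,0,0],
  [0,0,0],
  [0,0,0],
  [0,0,0],
  [0,0,0],
], claw=[1,1,0.2,0.1,0,-0.3,-0.6,-1,-1,-1], turn=[0,0,0,0,0,0,0,0,0,0])

```text
clock: 10.53
tcp_pos: [0.5712, -0.0572, 0.0705]
tcp_rot: [179.0, 0.8, -179.8]
force: [-1.0, -0.3, 0.4]
opening: 0.0853
```

Request:
apply_moves([
  [0,0,-0.01],
  [0,0,-0.02],
  [0,0,-0.02],
  [0,0,-0.02],
  [0,0,-0.01],
  [-0.01,0,-0.005],
  [-0.015,0,0],
  [-0.02,0,0],
  [-0.02,0,0],
  [-0.01,0,0],
  [0,0,0],
  [0,0,0],
  [0,0,0],
], claw=[-1,-1,-1,-1,-1,-1,-1,-1,-1,-1,-1,-1,-1], turn=[0,0,0,0,0,0,0,0,0,0,0,0,0])

```text
clock: 11.62
tcp_pos: [0.647, -0.0589, 0.166]
tcp_rot: [178.9, 0.9, -179.8]
force: [-0.9, 0.1, 0.0]
opening: 0.0856
```

```bash
python3 - <<'E'
from h import *
c=cal('wrist'); C=(c[0],c[1],c[2],np.load('w2.npy')); print('washer rough',ray(C,63,65.3,.01).round(4))
s=st(); C=cal('wrist'); im=snap('wrist','w3')[:,:,::-1]; np.save('w3.npy',C[3])
u,v=map(int,proj(C,(.5676,-.0588,.11))); print(u,v, C[3][:3,3])
x0,y0=max(u-60,0),max(v-45,0); a=im[y0:y0+90,x0:x0+120]; print(x0,y0,a.shape)
a=a.astype(float); a=(a-a.min())/(a.max()-a.min())*255
cv2.imwrite('pics/c4.png',cv2.resize(a.astype(np.uint8),None,fx=6.5,fy=6.5,interpolation=cv2.INTER_CUBIC))
E
```

```text
washer rough [ 0.4827 -0.2583  0.01  ]
11.62 [ 0.647  -0.0589  0.166 ] [ 178.9     0.86 -179.81] q [-20.  22.  30.  90. -13.  71. 102.] F [-0.9  0.1  0. ] 0.0856
317 110 [ 0.56090791 -0.06096692  0.30756931]
257 65 (90, 120, 3)
```

View pics/c4.png

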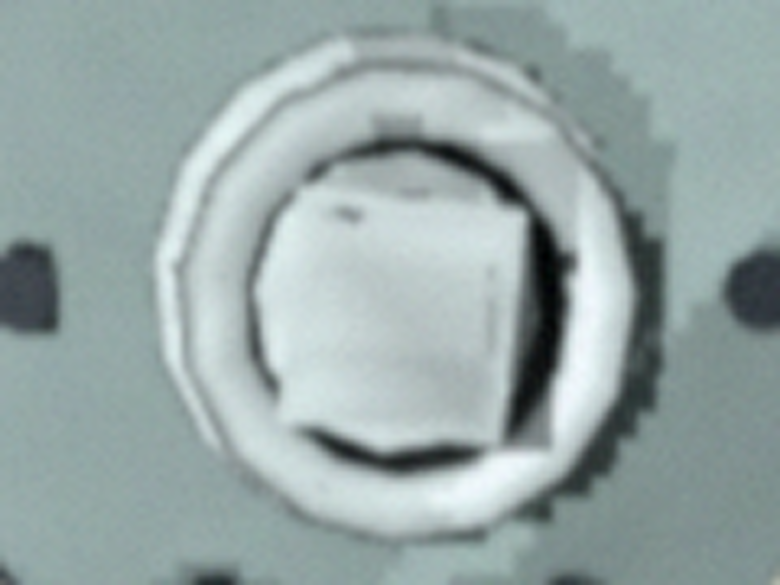

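The spacer sits centred in the crop, and the square's edges are clear. I'll turn the edges into a world angle.

```bash
python3 - <<'E'
from h import *
c=cal('wrist'); C=(c[0],c[1],c[2],np.load('w3.npy'))
Q={k:ray(C,257+(x+.5)/6.5-.5,65+(y+.5)/6.5-.5,.1185)[:2] for k,(x,y) in dict(TL=(312,191),TR=(526,207),BR=(497,442),BL=(281,425)).items()}
for a,b in ('TL','TR'),('BL','BR'),('TL','BL'),('TR','BR'):
    d=Q[b]-Q[a]; print(a,b,np.hypot(*d).round(4),'ang mod 90: %.1f'%((np.degrees(np.arctan2(d[1],d[0]))+45)%90-45))
print('centre at .1185',np.mean(list(Q.values()),0))
for n,z,(x,y) in [('spacer outer',.094,((188+634)/2,(68+537)/2)),]: print(n,ray(C,257+x/6.5,65+y/6.5,z))
E
```

```text
TL TR 0.0149 ang mod 90: -3.7
BL BR 0.0155 ang mod 90: -4.2
TL BL 0.0158 ang mod 90: -8.6
TR BR 0.0159 ang mod 90: -6.4
centre at .1185 [ 0.56849474 -0.05851659]
spacer outer [ 0.56851058 -0.05742662  0.094     ]
```

Request:
apply_moves([
  [0.01,-0.012,0],
  [0.017,-0.02,0],
  [0.017,-0.02,0],
  [0.017,-0.02,0],
  [0.017,-0.02,0],
  [0.017,-0.02,0],
  [0.017,-0.02,0],
  [0.017,-0.02,0],
  [0.017,-0.02,0],
  [0.011,-0.013,0],
  [0.005,-0.007,0.005],
  [0,0,0.01],
  [0,0,0.005],
  [0,0,0],
  [0,0,0],
], claw=[-1,-1,-1,-1,-1,-1,-1,-1,-1,-1,-1,-1,-1,-1,-1], turn=[0,0,0,0,0,0,0,0,0,0,0,0,0,0,0])

```text
clock: 12.92
tcp_pos: [0.4592, -0.2626, 0.1355]
tcp_rot: [178.3, 0.7, 179.9]
force: [0.2, -0.4, -0.9]
opening: 0.0852
```

```bash
python3 - <<'E'
from h import *
s=st(); C=cal('wrist'); im=snap('wrist','w4')[:,:,::-1]; np.save('w4.npy',C[3])
u,v=map(int,proj(C,(.4827,-.2583,.01))); print(u,v)
x0,y0=u-60,v-45; a=im[y0:y0+90,x0:x0+120].astype(float); print(x0,y0,a.shape)
a=(a-a.min())/(a.max()-a.min())*255
cv2.imwrite('pics/c5.png',cv2.resize(a.astype(np.uint8),None,fx=6.5,fy=6.5,interpolation=cv2.INTER_CUBIC))
E
```

```text
12.92 [ 0.4592 -0.2626  0.1355] [178.3    0.68 179.91] q [ -7.   9.  39. 108.  -8.  65. 124.] F [ 0.2 -0.4 -0.9] 0.0852
320 255
260 210 (90, 120, 3)
```

View pics/c5.png

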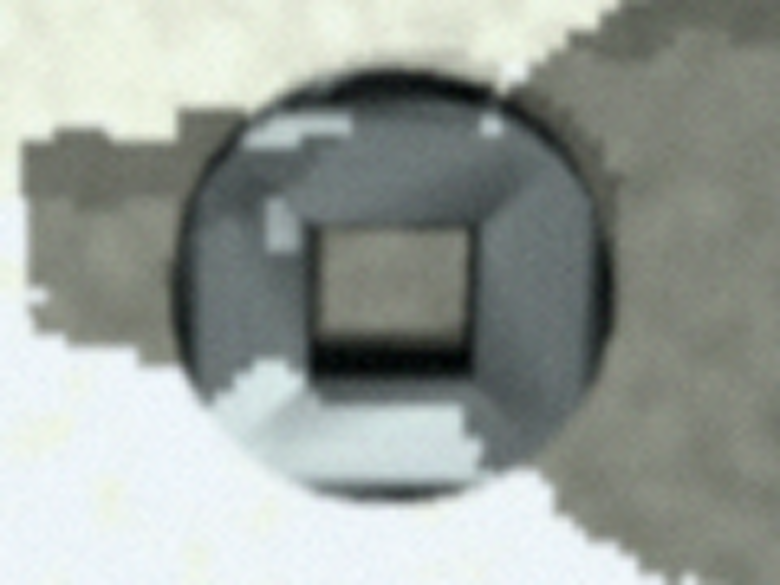

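```bash
python3 - <<'E'
from h import *
c=cal('wrist'); C=(c[0],c[1],c[2],np.load('w4.npy'))
Q={k:ray(C,260+(x+.5)/6.5-.5,210+(y+.5)/6.5-.5,.0095)[:2] for k,(x,y) in dict(TL=(308,225),TR=(475,222),BR=(473,380),BL=(308,383)).items()}
for a,b in ('TL','TR'),('BL','BR'),('TL','BL'),('TR','BR'):
    d=Q[b]-Q[a]; print(a,b,np.hypot(*d).round(4),'ang %.1f'%((np.degrees(np.arctan2(d[1],d[0]))+45)%90-45))
print('centre',np.mean(list(Q.values()),0)); st()
E
```

```text
TL TR 0.0186 ang 0.5
BL BR 0.0188 ang 0.4
TL BL 0.0192 ang -0.7
TR BR 0.0193 ang -0.1
centre [ 0.48322212 -0.25896029]
12.97 [ 0.4593 -0.2622  0.1354] [178.29   0.67 179.94] q [ -7.   9.  39. 108.  -8.  65. 124.] F [ 0.6  1.  -0.3] 0.0856
```

Request:
apply_moves([
  [-0.007,0.001,0],
  [-0.008,0,0.005],
  [-0.005,0,0.015],
  [0,0,0.02],
  [0,0,0.02],
  [0,0,0.015],
  [0,0,0.008],
  [0,0,0],
  [0,0,0],
  [0,0,0],
], claw=[-1,-1,-1,-1,-1,-1,-1,-1,-1,-1], turn=[0,0,0,0,0,0,0,0,0,0])

```text
clock: 13.8
tcp_pos: [0.4951, -0.2521, 0.0488]
tcp_rot: [178.4, 1.0, -179.1]
force: [0.3, 0.6, 0.5]
opening: 0.0858
```

Request:
apply_moves([
  [0.004,-0.002,0.002],
  [0.004,-0.003,0.006],
  [0.002,-0.001,0.008],
  [0,0,0.006],
  [0,0,0.003],
  [0,0,0],
  [0,0,0],
], claw=[-1,-1,-1,-1,-1,-1,-1], turn=[0.008,0.008,0,0,0,0,0])

```text
clock: 14.38
tcp_pos: [0.4865, -0.2596, 0.024]
tcp_rot: [178.5, 1.3, 179.8]
force: [0.2, 0.7, 0.7]
opening: 0.0855
```

Request:
apply_moves([
  [0.002,0,0.003],
  [0.001,0,0.005],
  [0,0,0.005],
  [0,0,0.004],
  [0,0,0.002],
  [0,0,0.001],
  [0,0,0],
  [0,0,0],
], claw=[-1,-1,-1,-1,-1,-1,-1,-1], turn=[0,0,0,0,0,0,0,0])

```text
clock: 15.05
tcp_pos: [0.4841, -0.2587, 0.0017]
tcp_rot: [178.5, 1.3, 179.9]
force: [1.3, -0.5, -0.3]
opening: 0.085
```

Request:
apply_moves([
  [0.001,0,0],
  [0,0,0],
  [0,0,0],
  [0,0,0],
  [0,0,0],
  [0,0,0],
  [0,0,0],
  [0,0,0],
  [0,0,0],
  [0,0,0],
  [0,0,0],
], claw=[-1,-1,0,0.3,0.5,1,1,1,1,1,1], turn=[0,0,0,0,0,0,0,0,0,0,0])

```text
clock: 15.97
tcp_pos: [0.4836, -0.2592, 0.0032]
tcp_rot: [178.5, 1.4, 179.9]
force: [-0.9, -0.3, 1.1]
opening: 0.0463
```

```bash
python3 - <<'E'
from h import *
st()
E
```

```text
15.97 [ 0.4836 -0.2592  0.0032] [178.5    1.4  179.86] q [ -3.  22.  35. 112. -18.  51. 131.] F [-0.9 -0.3  1.1] 0.0463
```

Request:
apply_moves([
  [0,0,-0.008],
  [0,0,-0.02],
  [0,0,-0.025],
  [0,0,-0.025],
  [-0.004,0.009,-0.025],
  [-0.008,0.019,-0.02],
  [-0.008,0.019,-0.015],
  [-0.008,0.019,-0.01],
  [-0.008,0.019,-0.005],
  [-0.008,0.019,0],
  [-0.008,0.019,0],
  [-0.008,0.019,0],
  [-0.007,0.017,0],
  [-0.005,0.012,0],
  [-0.003,0.008,0],
  [-0.001,0.004,0],
  [0,0,0],
  [0,0,0],
], claw=[1,1,1,1,1,1,1,1,1,1,1,1,1,1,1,1,1,1], turn=[0,0,0,0,0,0.01,0.01,0.01,0.01,0.01,0.01,0.01,0.01,0.01,0.006,0,0,0])

```text
clock: 17.47
tcp_pos: [0.5637, -0.0792, 0.1762]
tcp_rot: [178.3, 1.2, 173.5]
force: [-0.4, -0.8, -1.8]
opening: 0.046
```

```bash
python3 - <<'E'
from h import *
st()
E
```

```text
17.47 [ 0.5637 -0.0792  0.1762] [178.32   1.2  173.54] q [-22.  10.  32. 101.  -8.  69.  96.] F [-0.4 -0.8 -1.8] 0.046
```

Request:
apply_moves([
  [-0.001,0.005,0],
  [-0.001,0.006,0.004],
  [0,0.005,0.008],
  [0,0.002,0.008],
  [0,0,0.006],
  [0,0,0.004],
  [0,0,0],
  [0,0,0],
], claw=[1,1,1,1,1,1,1,1], turn=[-0.008,-0.008,0,0,0,0,0,0])

```text
clock: 18.13
tcp_pos: [0.5662, -0.063, 0.1422]
tcp_rot: [178.4, 1.1, 174.2]
force: [-0.1, 0.2, -1.3]
opening: 0.0463
```

Request:
apply_moves([
  [-0.001,0.002,0],
  [-0.001,0.002,0.002],
  [0,0,0.004],
  [0,0,0.002],
  [0,0,0],
  [0,0,0],
], claw=[1,1,1,1,1,1], turn=[0,0,0,0,0,0])

```text
clock: 18.63
tcp_pos: [0.5696, -0.0593, 0.1342]
tcp_rot: [178.4, 1.1, 174.2]
force: [0.0, 0.2, -1.9]
opening: 0.046
```

Request:
apply_moves([
  [0.001,0,0.001],
  [0,0,0.002],
  [0,0,0.002],
  [0,0,0.001],
  [0,0,0],
  [0,0,0],
  [0,0,0],
], claw=[1,1,1,1,1,1,1], turn=[0,0,0,0,0,0,0])

```text
clock: 19.22
tcp_pos: [0.5687, -0.0592, 0.1278]
tcp_rot: [178.4, 1.2, 174.2]
force: [-0.7, -0.3, -1.3]
opening: 0.046
```

Request:
apply_moves([
  [0,0,0.001],
  [0,0,0.001],
  [0,0,0.0015],
  [0,0,0.0015],
  [0,0,0],
  [0,0,0],
], claw=[1,1,1,1,1,1], turn=[0,0,0,0,0,0])

```text
clock: 19.72
tcp_pos: [0.569, -0.0591, 0.1224]
tcp_rot: [178.4, 1.2, 174.2]
force: [-0.8, -0.2, -0.3]
opening: 0.0462
```

Request:
apply_moves([
  [0,0,0.001],
  [0,0,0.001],
  [0,0,0.001],
  [0,0,0.001],
  [0,0,0],
  [0,0,0],
], claw=[1,1,1,1,1,1], turn=[0,0,0,0,0,0])

```text
clock: 20.22
tcp_pos: [0.5692, -0.0594, 0.1181]
tcp_rot: [178.5, 1.2, 174.1]
force: [-0.5, -0.1, -2.0]
opening: 0.0461
```

```bash
python3 - <<'E'
from h import *
s=st(); print(s['moment'])
E
```

```text
20.22 [ 0.5692 -0.0594  0.1181] [178.46   1.19 174.15] q [-23.  14.  31. 104. -10.  63.  96.] F [-0.5 -0.1 -2. ] 0.0461
[-0.14339435  0.0231362  -0.019477  ]
```

Request:
apply_moves([
  [0,0,0.001],
  [0,0,0.0015],
  [0,0,0.0015],
  [0,0,0.0015],
  [0,0,0.0015],
  [0,0,0.001],
  [0,0,0],
  [0,0,0],
], claw=[1,1,1,1,1,1,1,1], turn=[0,0,0,0,0,0,0,0])

```text
clock: 20.88
tcp_pos: [0.5693, -0.0594, 0.1092]
tcp_rot: [178.5, 1.2, 174.1]
force: [0.4, 0.1, -1.6]
opening: 0.0462
```

Request:
apply_moves([
  [0,0,0.001],
  [0,0,0.0015],
  [0,0,0.0015],
  [0,0,0.0015],
  [0,0,0.0015],
  [0,0,0.001],
  [0,0,0.001],
  [0,0,0],
  [0,0,0],
], claw=[1,1,1,1,1,1,1,1,1], turn=[0,0,0,0,0,0,0,0,0])

```text
clock: 21.63
tcp_pos: [0.5696, -0.0595, 0.0992]
tcp_rot: [178.5, 1.2, 174.1]
force: [-0.7, -1.1, -0.4]
opening: 0.0463
```

Request:
apply_moves([
  [0,0,0.001],
  [0,0,0.0005],
  [0,0,0],
  [0,0,0],
  [0,0,0],
  [0,0,0],
  [0,0,0],
  [0,0,0],
  [0,0,0],
  [0,0,0],
  [0,0,0],
  [0,0,0],
], claw=[1,1,1,1,0.3,0.2,0,-0.3,-0.6,-1,-1,-1], turn=[0,0,0,0,0,0,0,0,0,0,0,0])

```text
clock: 22.63
tcp_pos: [0.5706, -0.0587, 0.0986]
tcp_rot: [178.4, 1.3, 174.2]
force: [0.1, 0.0, -0.8]
opening: 0.085
```

Request:
apply_moves([
  [0,0,-0.005],
  [0,0,-0.015],
  [0,0,-0.02],
  [0,0,-0.02],
  [0,0,-0.01],
  [-0.01,0,-0.005],
  [-0.015,0,0],
  [-0.02,0,0],
  [-0.015,0,0],
  [-0.005,0,0],
  [0,0,0],
  [0,0,0],
], claw=[-1,-1,-1,-1,-1,-1,-1,-1,-1,-1,-1,-1], turn=[0,0,0,0,0,-0.02,-0.03,-0.03,-0.02,0,0,0])

```text
clock: 23.63
tcp_pos: [0.635, -0.0639, 0.181]
tcp_rot: [178.5, 1.5, -179.9]
force: [0.7, -0.8, -1.1]
opening: 0.0854
```

```bash
python3 - <<'E'
from h import *
s=st(); C=cal('wrist'); im=snap('wrist','w5')[:,:,::-1]; np.save('w5.npy',C[3])
u,v=map(int,proj(C,(.568,-.0587,.104))); print(u,v)
x0,y0=max(u-70,0),max(v-52,0); a=im[y0:y0+105,x0:x0+140].astype(float); print(x0,y0,a.shape)
a=(a-a.min())/(a.max()-a.min())*255
cv2.imwrite('pics/c6.png',cv2.resize(a.astype(np.uint8),None,fx=5.5,fy=5.5,interpolation=cv2.INTER_CUBIC))
E
```

```text
23.63 [ 0.635  -0.0639  0.181 ] [ 178.47    1.48 -179.89] q [-20.  19.  30.  91. -12.  72. 103.] F [ 0.7 -0.8 -1.1] 0.0854
325 132
255 80 (105, 140, 3)
```

View pics/c6.png

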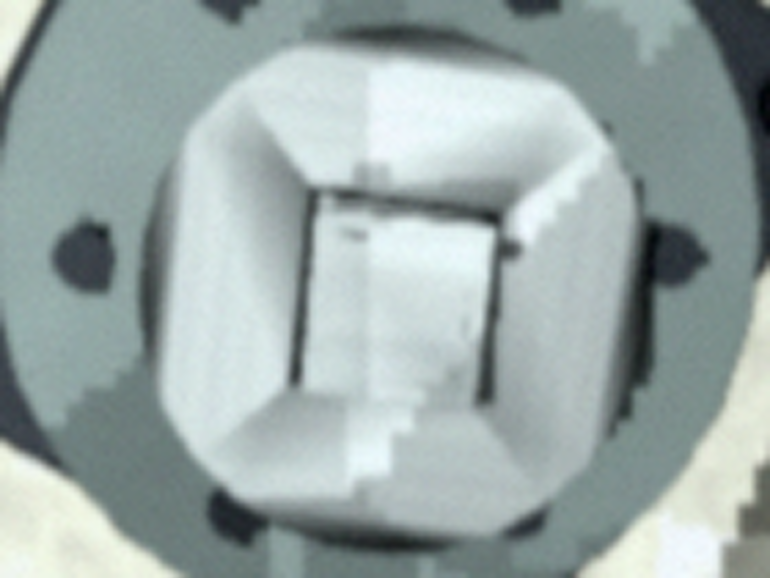

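The washer lies flat around the square, concentric and seated. Next, the retainer.

Request:
apply_moves([
  [0.002,0.015,0],
  [0.005,0.027,0],
  [0.005,0.027,0],
  [0.005,0.027,0],
  [0.005,0.027,0],
  [0.005,0.027,0],
  [0.005,0.027,0],
  [0.005,0.027,0.01],
  [0.005,0.025,0.01],
  [0.004,0.018,0.02],
  [0.002,0.012,0.02],
  [0.001,0.006,0.015],
  [0,0,0.01],
  [0,0,0.005],
  [0,0,0],
  [0,0,0],
], claw=[-1,-1,-1,-1,-1,-1,-1,-1,-1,-1,-1,-1,-1,-1,-1,-1], turn=[0,0,0,0,0,0,0,0,0,-0.01,-0.01,0,0,0,0,0])

```text
clock: 25.02
tcp_pos: [0.5734, 0.2095, 0.0952]
tcp_rot: [178.4, 1.2, -179.4]
force: [0.2, 0.9, 1.0]
opening: 0.0853
```

Request:
apply_moves([
  [-0.003,0.004,0.003],
  [-0.003,0.004,0.008],
  [-0.001,0.002,0.012],
  [0,0,0.012],
  [0,0,0.008],
  [0,0,0.004],
  [0,0,0],
  [0,0,0],
], claw=[-1,-1,-1,-1,-1,-1,-1,-1], turn=[-0.008,-0.008,0,0,0,0,0,0])

```text
clock: 25.68
tcp_pos: [0.585, 0.2186, 0.0459]
tcp_rot: [178.4, 1.5, -178.7]
force: [-0.1, -0.5, 0.4]
opening: 0.0854
```

Request:
apply_moves([
  [0.001,0.002,0.002],
  [0.001,0.002,0.005],
  [0.001,0.001,0.008],
  [0,0,0.008],
  [0,0,0.006],
  [0,0,0.003],
  [0,0,0.001],
  [0,0,0],
  [0,0,0],
], claw=[-1,-1,-1,-1,-1,-1,-1,-1,-1], turn=[0,0,0,0,0,0,0,0,0])

```text
clock: 26.43
tcp_pos: [0.5824, 0.2255, 0.0098]
tcp_rot: [178.3, 1.5, -178.7]
force: [0.4, -0.4, 0.4]
opening: 0.0856
```

Request:
apply_moves([
  [0,-0.002,0],
  [0,0,0],
  [0,0,0],
  [0,0,0],
  [0,0,0],
  [0,0,0],
  [0,0,0],
  [0,0,0],
  [0,0,0],
  [0,0,0],
  [0,0,0],
  [0,0,0],
  [0,0,0],
], claw=[-1,-1,0,0.3,0.5,0.7,1,1,1,1,1,1,1], turn=[0,0,0,0,0,0,0,0,0,0,0,0,0])

```text
clock: 27.52
tcp_pos: [0.5839, 0.2228, 0.0119]
tcp_rot: [178.3, 1.6, -178.7]
force: [-0.1, -0.1, 1.7]
opening: 0.0089
```

```bash
python3 - <<'E'
from h import *
st()
E
```

```text
27.52 [0.5839 0.2228 0.0119] [ 178.3     1.64 -178.74] q [-39.  26.  20. 102. -12.  52.  78.] F [-0.1 -0.1  1.7] 0.0089
```

Request:
apply_moves([
  [0,0,-0.008],
  [0,0,-0.02],
  [0,0,-0.025],
  [0,0,-0.025],
  [0.004,-0.01,-0.025],
  [0.008,-0.02,-0.02],
  [0.008,-0.022,-0.01],
  [0.008,-0.022,0],
  [0.008,-0.022,0],
  [0.008,-0.022,0],
  [0.008,-0.022,0],
  [0.008,-0.022,0],
  [0.008,-0.022,0],
  [0.008,-0.022,0],
  [0.008,-0.02,0],
  [0.007,-0.015,0],
  [0.004,-0.009,0],
  [0.002,-0.005,0],
  [0,0,0],
  [0,0,0],
], claw=[1,1,1,1,1,1,1,1,1,1,1,1,1,1,1,1,1,1,1,1], turn=[0,0,0,0,0,0,0,0,0,0,0,0,0,0,0,0,0,0,0,0])

```text
clock: 29.18
tcp_pos: [0.484, -0.047, 0.1465]
tcp_rot: [177.9, 1.9, -178.6]
force: [0.3, 0.5, -0.7]
opening: 0.0087
```

```bash
python3 - <<'E'
from h import *
st()
E
```

```text
29.18 [ 0.484  -0.047   0.1465] [ 177.92    1.93 -178.55] q [-28.  -0.  32. 114.  -2.  64.  97.] F [ 0.3  0.5 -0.7] 0.0087
```

Request:
apply_moves([
  [0,-0.004,0.002],
  [0,-0.005,0.004],
  [0,-0.003,0.006],
  [0,0,0.006],
  [0,0,0.004],
  [0,0,0.002],
  [0,0,0],
  [0,0,0],
], claw=[1,1,1,1,1,1,1,1], turn=[0,0,0,0,0,0,0,0])

```text
clock: 29.85
tcp_pos: [0.4861, -0.0547, 0.1183]
tcp_rot: [178.0, 1.8, -178.1]
force: [-0.0, -0.0, -1.5]
opening: 0.0086
```

```bash
python3 - <<'E'
from h import *
s=st(); C=cal('wrist'); im=snap('wrist','w6')[:,:,::-1]; np.save('w6.npy',C[3])
u,v=map(int,proj(C,(.54,-.0587,.108))); print(u,v,proj(C,(.568,-.0587,.122)))
x0,y0=max(u-70,0),max(v-60,0); a=im[y0:y0+105,x0:x0+140].astype(float); print(x0,y0,a.shape)
a=(a-a.min())/(a.max()-a.min())*255
cv2.imwrite('pics/c7.png',cv2.resize(a.astype(np.uint8),None,fx=5.5,fy=5.5,interpolation=cv2.INTER_CUBIC))
E
```

```text
29.85 [ 0.4861 -0.0547  0.1183] [ 177.96    1.81 -178.13] q [-27.   3.  33. 116.  -4.  61. 100.] F [-0.  -0.  -1.5] 0.0086
306 402 (np.float64(305.17905943893874), np.float64(470.21113711497065))
236 342 (105, 140, 3)
```

View pics/c7.png

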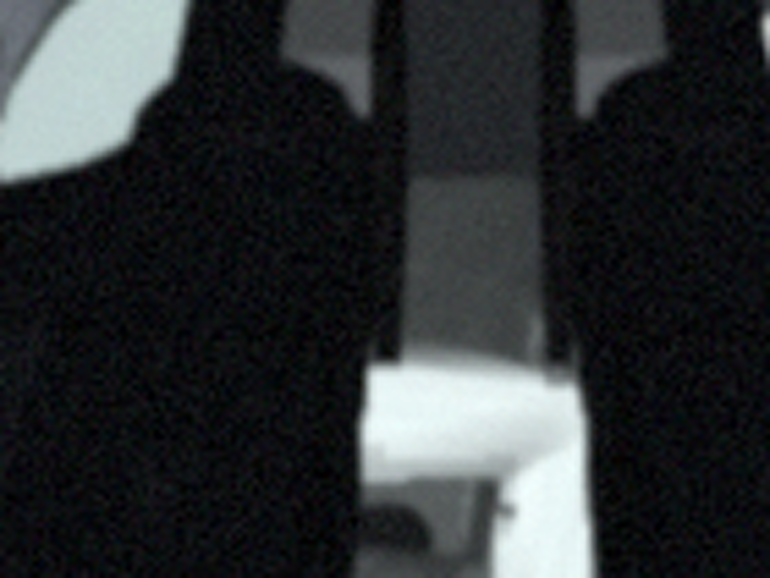

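The view is mostly blocked by the fingers, so I'll go by numbers: correct y and z, then slide in.

Request:
apply_moves([
  [0,-0.002,0],
  [0,-0.002,0.001],
  [0,-0.001,0],
  [0,0,0],
  [0,0,0],
  [0,0,0],
], claw=[1,1,1,1,1,1], turn=[0.008,0,0,0,0,0])

```text
clock: 30.4
tcp_pos: [0.4871, -0.0603, 0.1181]
tcp_rot: [177.9, 1.9, -178.6]
force: [-0.3, 0.2, -0.7]
opening: 0.0084
```

Request:
apply_moves([
  [-0.002,0,0.001],
  [-0.004,-0.0001,0.0002],
  [-0.004,-0.0001,0.0002],
  [-0.003,-0.0001,0.0002],
  [-0.002,0,0],
  [0,0,0],
  [0,0,0],
], claw=[1,1,1,1,1,1,1], turn=[0,0,0,0,0,0,0])

```text
clock: 30.98
tcp_pos: [0.5045, -0.0598, 0.117]
tcp_rot: [177.9, 2.0, -178.6]
force: [0.2, -0.2, -0.2]
opening: 0.0089
```

Request:
apply_moves([
  [-0.002,0,0.0002],
  [-0.004,-0.0001,0.0002],
  [-0.003,-0.0001,0.0002],
  [-0.003,0,0.0001],
  [-0.001,0,0],
  [0,0,0],
  [0,0,0],
], claw=[1,1,1,1,1,1,1], turn=[0,0,0,0,0,0,0])

```text
clock: 31.57
tcp_pos: [0.5189, -0.0596, 0.1165]
tcp_rot: [177.9, 1.9, -178.6]
force: [-0.3, 0.3, -1.1]
opening: 0.0091
```

Request:
apply_moves([
  [-0.002,-0.0001,0],
  [-0.002,-0.0001,0],
  [-0.002,-0.0001,0.0001],
  [-0.002,0,0],
  [-0.001,0,0],
  [0,0,0],
  [0,0,0],
], claw=[1,1,1,1,1,1,1], turn=[0,0,0,0,0,0,0])

```text
clock: 32.15
tcp_pos: [0.5288, -0.0597, 0.1168]
tcp_rot: [177.9, 1.9, -178.6]
force: [0.3, -0.2, -1.4]
opening: 0.0087
```

Request:
apply_moves([
  [-0.0015,-0.0001,0],
  [-0.0015,0,0.0001],
  [-0.001,0,0],
  [-0.001,0,0],
  [0,0,0],
  [0,0,0],
  [0,0,0],
], claw=[1,1,1,1,1,1,1], turn=[0,0,0,0,0,0,0])

```text
clock: 32.73
tcp_pos: [0.5341, -0.0596, 0.1168]
tcp_rot: [177.9, 1.9, -178.6]
force: [-0.5, 0.8, -1.1]
opening: 0.009
```

Request:
apply_moves([
  [-0.001,0,0],
  [-0.001,0,0],
  [-0.001,0,0],
  [0,0,0],
  [0,0,0],
  [0,0,0],
  [0,0,0],
], claw=[1,1,1,1,1,1,1], turn=[0,0,0,0,0,0,0])

```text
clock: 33.32
tcp_pos: [0.5365, -0.0596, 0.1167]
tcp_rot: [177.9, 1.8, -178.6]
force: [-1.6, -0.4, -0.3]
opening: 0.0091
```

Request:
apply_moves([
  [-0.001,0,0],
  [-0.001,0,0],
  [0,0,0],
  [0,0,0],
], claw=[1,1,1,1], turn=[0,0,0,0])

```text
clock: 33.65
tcp_pos: [0.5366, -0.0596, 0.1164]
tcp_rot: [177.9, 1.5, -178.6]
force: [-2.3, 0.7, 1.1]
opening: 0.0087
```

Request:
apply_moves([
  [0,0,0.0005],
  [0,0,0],
  [0,0,0],
  [0,0,0],
  [0,0,0],
  [0,0,0],
  [0,0,0],
  [0,0,0],
  [0,0,0],
  [0,0,0],
  [0,0,0],
], claw=[1,0.85,0.8,0.75,0.6,0.4,0,-0.5,-1,-1,-1], turn=[0,0,0,0,0,0,0,0,0,0,0])

```text
clock: 34.57
tcp_pos: [0.5402, -0.0594, 0.1172]
tcp_rot: [177.9, 2.0, -178.6]
force: [0.2, -0.4, -0.4]
opening: 0.0838
```

Request:
apply_moves([
  [0,0,-0.005],
  [0,0,-0.01],
  [0,0,-0.02],
  [0,0,-0.02],
  [0,0,-0.015],
  [0,0,-0.01],
  [-0.015,0,0],
  [-0.02,0,0],
  [-0.025,0,0],
  [-0.02,0,0],
  [-0.01,0,0],
  [0,0,0],
  [0,0,0],
  [0,0,0],
], claw=[-1,-1,-1,-1,-1,-1,-1,-1,-1,-1,-1,-1,-1,-1], turn=[0,0,0,0,0,0,0,0,0,0,0,0,0,0])

```text
clock: 35.73
tcp_pos: [0.6306, -0.0609, 0.213]
tcp_rot: [177.8, 2.3, -178.6]
force: [-0.8, 0.8, -0.0]
opening: 0.0856
```

```bash
python3 - <<'E'
from h import *
s=st(); C=cal('wrist'); im=snap('wrist','w7')[:,:,::-1]; np.save('w7.npy',C[3])
sc=optics.grab_frame('scene')[:,:,::-1]; S=cal('scene')
def crop(im,C,p,w,h,k,ou):
    u,v=map(int,proj(C,p)); x0,y0=max(u-w//2,0),max(v-h//2,0); print(ou,x0,y0,k); a=im[y0:y0+h,x0:x0+w].astype(float); a=np.clip(a/np.percentile(a,99)*255,0,255)
    return cv2.resize(a.astype(np.uint8),(int(w*k),int(h*k)),interpolation=cv2.INTER_CUBIC)
A=crop(im,C,(.555,-.0587,.108),100,140,4,'wrist'); B=crop(sc,S,(.56,-.0587,.09),100,140,4,'scene')
cv2.imwrite('pics/c8.png',np.hstack([A,B])); print(proj(C,(.568,-.0587,.122)),proj(S,(.568,-.0587,.122)))
E
```

```text
35.73 [ 0.6306 -0.0609  0.213 ] [ 177.82    2.29 -178.62] q [-23.  17.  34.  90. -12.  74. 104.] F [-0.8  0.8 -0. ] 0.0856
wrist 269 40 4
scene 264 167 4
(np.float64(320.2621133336144), np.float64(135.72667498751383)) (np.float64(316.17291682195423), np.float64(224.77600566663472))
```

View pics/c8.png

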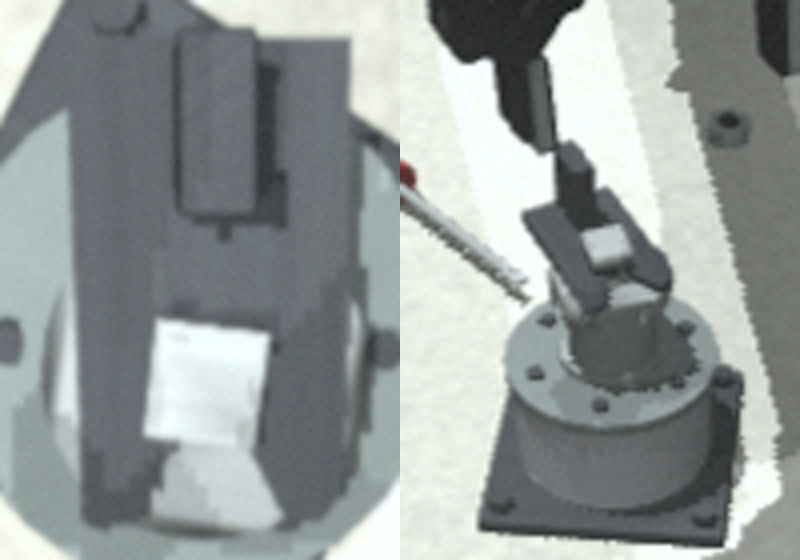

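```bash
python3 - <<'E'
from h import *
c=cal('wrist'); C=(c[0],c[1],c[2],np.load('w7.npy')); R=lambda x,y,z: ray(C,269+x/4,40+y/4,z).round(4)
print('rear',R(345,38,.109),'tips',R(100,525,.109),R(285,527,.109))
f=[R(*p,.139) for p in((180,28),(255,28),(180,213),(255,213))]; print('fin centre',np.mean(f,0))
print('head',np.mean([R(*p,.1195) for p in((160,320),(270,332),(255,447),(145,435))],0))
print('sides',R(80,300,.109),R(352,300,.109)); st()
E
```

```text
rear [ 0.5222 -0.0398  0.109 ] tips [ 0.5913 -0.0739  0.109 ] [ 0.5911 -0.0452  0.109 ]
fin centre [ 0.534425 -0.058625  0.139   ]
head [ 0.568475 -0.058225  0.1195  ]
sides [ 0.5581 -0.0769  0.109 ] [ 0.5571 -0.0368  0.109 ]
35.83 [ 0.6303 -0.061   0.2131] [ 177.79    2.3  -178.63] q [-23.  17.  34.  90. -12.  74. 104.] F [ 0.3 -0.  -0. ] 0.0853
```

```bash
python3 -c "
from h import *
print(ticket.close_job())"
```

```text
the job is handed in; nothing more can be done
None
```

The gearmotor's shaft is rebuilt and the job is handed in, at about 36 s on the robot's clock. The hand-in gives no verdict. All three parts are in place and released, and the gripper stood about 9 cm above the stack, touching nothing.

- **Spacer:** it slid down over the shaft onto the bearing with no contact force beyond sensor noise. The check picture showed it centred to about 1 mm.
- **Washer:** I turned it to the square's sighted angle, about −5.5°, and it dropped on first time. The check picture showed it flat around the square.
- **Retainer:** it slid into the groove until it stopped at the slot's bottom, at about 2 N. The rear edge, tips and fin each put its origin within about 1 mm of the shaft axis.

Wrist force readings stayed under 3 N throughout, against the 80 N limit on the gearmotor. No bystander was touched as far as I could tell, though I did not measure them again at the end.

Two things were less certain:
- **Blocked view:** the close-up just before inserting the retainer was blocked by the fingers, so I slid it in by measured positions and force.
- **Tool tilt:** the tool drifted to about 2° of tilt. I did not measure the retainer's final tilt; the 3 mm play in the groove should keep it under about 5°, against the 8° limit.

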